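Close up the vial case

ROBOT

A 7-joint arm with a two-finger parallel gripper is mounted at the origin on the work surface. World frame = base frame: x ahead of the robot, y to its left, z up, the work surface at z = 0. Lengths are in m, angles in rad, forces in N, time in s.
With the tool pointing down it reaches from about 0.375 to 0.925 m from the base axis. Payload 3.1 kg.
Tool frame: the origin (TCP) lies midway between the tips of the shut fingers; the grasp point (between the pads) lies 19 mm behind it; z points along the fingers, y is the direction in which the jaws open and shut (so a half turn about z gives the same grasp; the last joint's range is limited). The gripper opens to 85 mm and grips with 20 to 120 N. Pads are 22 mm wide; open, the fingers measure 114 mm over their backs; the gripper's body (76 mm by 85 mm) begins 54 mm behind the grasp point. The pads swing forward as they close: fully open they stand 13 mm farther back than shut.
Start: joints at [-1.364, 0.383, 0.044, 1.598, -0.018, 1.161, -0.05], TCP at [0.195, 0.62, 0.231] pointing down, gripper open.
Joint ranges: [-2.61, 2.61], [-0.41, 2.15], [-1.48, 1.57], [0, 2.5], [-1.57, 4.71], [0.05, 1.97], [-2.85, 2.85]. Speed limits (rad/s): [2.79, 2.79, 3.14, 3.14, 3.14, 3.14, 3.14].

INTERFACE

Orientations are given as a rotation vector (axis times angle).
In Python, from bench import observe, eyes, manip gives the robot as it stands.
- The arm moves only by the tool servo_tool, never from a script. Its argument "motion" is a list of rows, each a list of 6 numbers: the shift along the world's x, y, z in m, then the turn, a rotation vector about the world's x, y, z in degrees. In form: [[dx, dy, dz, rx, ry, rz], ...]. A call has 1 to 10 rows; each row is the pose to reach, as a shift and turn from the pose commanded when the call began; what a row does not reach only later rows make up. A row lasts 1/10 s, in which the tool goes at most 50 mm and 8.59 degrees, less where a joint would pass 70% of its speed; a pose out of reach is approached as far as the arm can. A call with a gripper value outside its range is refused whole. "claw" is the opening, from 0 (shut) to 1 (fully open), set as the call begins (left out, the last holds). The fingers move at their own pace and stop on an object; "newtons" is the grip in N (left out, the last holds). Time passes only in rows, so rows that repeat a pose let the fingers close. It gives the time, the measured TCP pose, the force and the opening at its end, in the units of the state.
- observe(): the state, without advancing time (a new reading comes with each control period).
- eyes.snapshot(name): name is "scene" or "side" or "wrist"; returns a dict with "color" (420x560x3 uint8, red, green, blue), "range_z" (420x560 float32, m along the optical axis (not along the pixel's ray), 0 where there is no reading), "fx", "fy", "cx", "cy" (pixels), "dist" ([k1, k2, p1, p2, k3] as OpenCV has them; the pictures are not rectified), "R" (3x3) and "t" (3): a world point X has camera coordinates R X + t; the wrist camera has in their place "hand_eye" (4x4, takes a point from camera to tool coordinates, whose origin is the TCP and whose axes are the flange's). Camera axes: x right, y down, z forward; pixel columns grow to the right and rows downward; lengths in m; the calibration is good to about 2 mm. A picture is of the moment at which its call begins: read the wrist's pose just before it.
- manip.job_done(): hands the job in, once; it reports no verdict.
The state is a dict: "time": time; "joint_pos": joint angles; "qd": joint speeds; "joint_torque": joint torques, N m; "ee_pos": TCP position; "tool_rot": TCP orientation; "contact_force": force on the tool from outside, world axes, zero at the start; "ft_torque": the same for the moment, N m; "opening": finger opening in m.
Only numpy, scipy, OpenCV 4.12 (cv2) and the standard library are available. Lean on these libraries where they do the work, as an engineer would, in place of code of your own. Each camera call takes 0.05 s, during which the arm holds its last target.

TASK

Close up the vial case for transport: fold the upright orange guard down flat over the vials, and only after that swing the blue cover fully shut over it. Do it just by pushing with the fingers; leave the case where it stands, lift nothing, and leave the bottle, jar, vial and rack around it alone.

Things in the scene. Friction and masses are not known exactly. Their poses are not given: they have to be found in the camera images.
- case: White open-topped vial case, 200 mm (its x) by 170 mm (its y) by 85 mm high, walls 8 mm, standing loose on four rubber feet, 4 kg. Origin: centre of its underside; z up. The orange guard is hinged inside its right (-y) wall, the blue cover on the rim of its left (+y) wall; both hinge lines run along the case's x. A fixed rack of small vials inside reaches 62 mm above the table, below the folded guard.
- guard (a joint): Angle of the orange guard, a rigid plate 172 mm (along case x) by 140 mm by 5 mm thick, 0.12 kg. 0 = folded down flat inside the case over the vials (a hard stop, 10 mm below the rim), 1.57 = standing upright; limit 1.8 (leaning outward, to case -y). It starts upright, anywhere from 1.4 to 1.7. A stiff hinge: it stays at any angle where it is left and takes about 1 to 2 N at its free edge to move.
- guard_hinge (a point): Middle of the guard's hinge line: 72 mm from the case's centre towards case -y, 75 mm above the case's underside. The plate's mid-plane passes through the hinge line.
- guard_edge (a point): Middle of the guard's free edge, mid-thickness, 140 mm from its hinge line.
- cover (a joint): Angle of the blue cover, a rigid plate 200 mm (along case x) by 170 mm by 10 mm thick, 0.2 to 0.3 kg. 0 = shut, lying on the case's rim (a hard stop), 1.57 = upright, limit 2.1 (leaning outward, to case +y). It starts open, from 1.65 to 1.95. A stiff hinge: it stays where it is left and takes about 2 to 4 N at its free edge to move. It must stay more than 1.2 rad open until the guard is down.
- cover_hinge (a point): Middle of the cover's hinge line: 85 mm from the case's centre towards case +y, 85.5 mm above the case's underside. It lies in the inner face of the cover (the underside when shut); the outer face is 10.5 mm from it.
- cover_edge (a point): Middle of the cover's free edge, mid-thickness, 170 mm from its hinge line.
- bottle: Loose amber bottle with black cap, 72 mm diameter, 150 mm high, standing beyond the case. Origin: centre of its underside. Leave alone.
- jar: Loose small clear jar with green cap, 44 mm diameter, 55 mm high, standing left of the case. Origin: centre of its underside. Leave alone.
- vial: Loose amber vial with red cap, 26 mm diameter, 45 mm high, standing right of the case. Origin: centre of its underside. Leave alone.
- rack: Loose yellow block, 50 by 120 by 30 mm (case x, y, z), with four white capped tubes up to 46 mm high, on the robot's side of the case. Origin: centre of its underside. Leave alone.

How it is judged:
By the outcome, as a careful person would: the job done as asked, in the order asked, and still so for the second after the job is handed in, with the robot touching nothing.
It also fails if it takes over 61 s, if anything falls off the work surface, if the arm or the gripper's body presses on something with over 40 N, if the wrist force passes 120 N, or if a joint passes its speed limit or range.

## Working session

There is one attempt and no reset: what is moved stays moved. The work goes in short steps, Python scripts to look and compute and a tool call to move; the robot and the scene stay as the last step left them, time stands still between calls to the robot, and variables do not carry over. Pictures are saved under pics/ and viewed, and the job is handed in when it is done.

Besides the shell and the picture viewer there is one more tool, called by a JSON object that holds its "api" and its "payload". servo_tool: Moves the arm, as the interface text tells. Its arguments: {"type":"object","properties":{"motion":{"type":"array","items":{"type":"array","items":{"type":"number"}}},"claw":{"type":"number"},"newtons":{"type":"number"}},"required":["motion"]}

```bash
mkdir -p pics; cat > h.py <<'E'
import numpy as np, cv2
from bench import observe, eyes, manip
def snap(n,f):
    s=eyes.snapshot(n); cv2.imwrite('pics/'+f,s['color'][:,:,::-1]); return s
def pts(s,mask):
    v,u=np.nonzero(mask&(s['range_z']>0)); z=s['range_z'][v,u]
    K=np.array([[s['fx'],0,s['cx']],[0,s['fy'],s['cy']],[0,0,1]])
    p=cv2.undistortPoints(np.stack([u,v],1).astype(float)[:,None],K,np.array(s['dist']))[:,0]
    c=np.c_[p*z[:,None],z]
    return (c-np.array(s['t']))@np.array(s['R']), np.c_[u,v]
E
python3 - <<'E'
from h import *
import pickle
print(observe())
for n in ['scene','side']:
    s=snap(n,n+'0.png'); pickle.dump(s,open(n+'0.pkl','wb'))
    print(n,-np.array(s['R']).T@s['t'])
E
```

```text
{'time': 0.0, 'joint_pos': array([-1.36381324,  0.38383926,  0.04380841,  1.59961121, -0.0178616 ,
        1.16118459, -0.04993063]), 'qd': array([-1.05860903e-03,  1.11815995e-03, -2.77168862e-05, -2.42600840e-05,
       -2.36650240e-04,  1.17692387e-03, -2.46762947e-03]), 'joint_torque': array([-1.09145749e-03, -4.33461106e+01,  1.02385730e+00, -2.49510705e+01,
        1.05197277e-02,  1.13944770e-02,  1.08766687e-05]), 'ee_pos': array([0.19477121, 0.6191294 , 0.22986676]), 'tool_rot': array([-0.47672923, -3.10497008,  0.00414688]), 'contact_force': array([ 0.14472545, -0.07580478, -0.66980766]), 'ft_torque': array([-0.02415469,  0.01483426, -0.0210081 ]), 'opening': 0.08575649303934944}
scene [ 1.03506149 -0.32394976  0.57228245]
side [ 0.41206637 -0.47059044  0.65698207]
```

View pics/scene0.png

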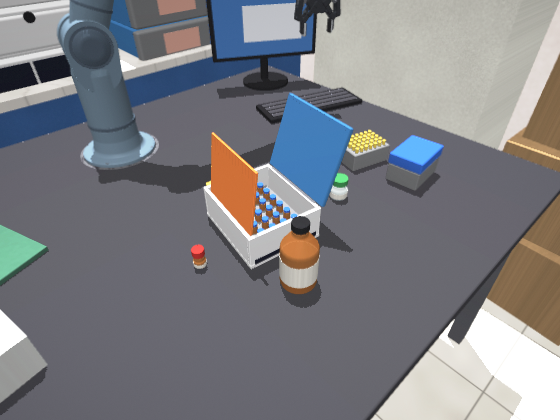

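View pics/side0.png

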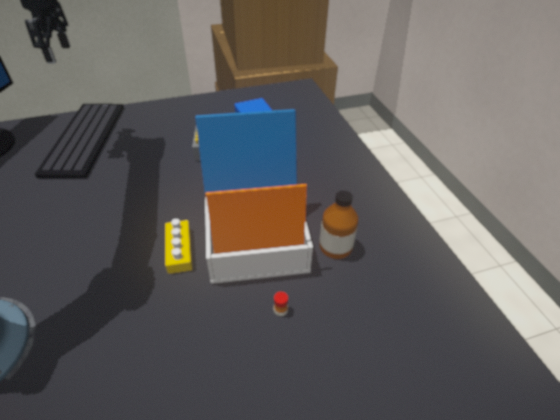

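The scene view shows the orange guard (around 232,185), the blue cover (310,145), the bottle (300,260), the jar (340,187) and the vial (199,257). The side view shows the rack (178,246) and the guard front-on (257,218). Next I'll measure the plates and the case.

```bash
python3 - <<'E'
from h import *
import pickle
for n in ['scene','side']:
    s=pickle.load(open(n+'0.pkl','rb')); hsv=cv2.cvtColor(s['color'],cv2.COLOR_RGB2HSV); H,S,V=[hsv[:,:,i].astype(int) for i in range(3)]
    yy,xx=np.mgrid[:420,:560]
    roi=dict(scene=(180,350,90,300),side=(150,365,100,320))[n]
    R=(xx>roi[0])&(xx<roi[1])&(yy>roi[2])&(yy<roi[3])
    M=dict(orange=R&(H<14)&(S>180)&(V>120),blue=R&(H>98)&(H<115)&(S>130)&(V>70),white=R&(S<45)&(V>130),yellow=R&(H>20)&(H<34)&(S>150)&(V>100))
    for k,m in M.items():
        nl,lab,st,_=cv2.connectedComponentsWithStats(m.astype(np.uint8))
        i=1+np.argmax(st[1:,4]); m2=lab==i
        cont=cv2.findContours(m2.astype(np.uint8),0,2)[0]
        P,uv=pts(s,cv2.erode(m2.astype(np.uint8),np.ones((3,3)))>0)
        print(n,k,st[i],len(P))
        if len(P)<10: continue
        if k in('orange','blue'):
            c=np.median(P,0); Q=P[np.linalg.norm(P-c,axis=1)<.2]
            for _ in range(5):
                c=Q.mean(0); nn=np.linalg.svd(Q-c,full_matrices=False)[2][2]; d=(P-c)@nn; Q=P[(abs(d)<.006)&(np.linalg.norm(P-c,axis=1)<.2)]
            print(' n',nn.round(3),'c',c.round(3),len(Q))
            # in-plane rect
            h=np.cross(nn,[0,0,1]);h/=np.linalg.norm(h);v=np.cross(h,nn)
            ab=np.c_[(Q-c)@h,(Q-c)@v].astype(np.float32)
            b=cv2.boxPoints(cv2.minAreaRect(ab)); print((c+b[:,:1]*h+b[:,1:]*v).round(3), cv2.minAreaRect(ab)[1])
        print(' lo/hi',np.percentile(P,[1,99],axis=0).round(3).tolist())
        if k=='white':
            Q=P[(P[:,2]>.078)&(P[:,2]<.092)]; r=cv2.minAreaRect(Q[:,:2].astype(np.float32)); print(' rim',r,cv2.boxPoints(r).round(3).tolist(),len(Q))
E
```

```text
scene orange [ 211  134   47  101 2689] 2389
 n [-0.162 -0.977  0.139] c [0.544 0.012 0.15 ] 2389
[[ 0.618 -0.009  0.085]
 [ 0.453  0.018  0.085]
 [ 0.456  0.035  0.21 ]
 [ 0.62   0.008  0.21 ]] (0.1263008415699005, 0.16704589128494263)
 lo/hi [[0.458, -0.006, 0.088], [0.618, 0.032, 0.208]]
scene blue [ 270   93   80  114 5471] 5072
 n [-0.154 -0.935  0.319] c [0.574 0.188 0.172] 5072
[[0.666 0.198 0.246]
 [0.657 0.147 0.09 ]
 [0.463 0.179 0.09 ]
 [0.472 0.231 0.246]] (0.19678236544132233, 0.16415512561798096)
 lo/hi [[0.472, 0.152, 0.092], [0.661, 0.224, 0.244]]
scene white [ 203  185  116  103 3089] 2483
 lo/hi [[0.442, -0.022, 0.015], [0.743, 0.062, 0.085]]
 rim ((0.5487115979194641, 0.0031833574175834656), (0.21398524940013885, 0.08932439982891083), 14.311379432678223) [[0.4339999854564667, 0.019999999552965164], [0.4560000002384186, -0.06700000166893005], [0.6629999876022339, -0.014000000432133675], [0.640999972820282, 0.0729999989271164]] 451Traceback (most recent call last):
  File "<stdin>", line 13, in <module>
  File "h.py", line 8, in pts
    p=cv2.undistortPoints(np.stack([u,v],1).astype(float)[:,None],K,np.array(s['dist']))[:,0]
      ~~~~~~~~~~~~~~~~~~~^^^^^^^^^^^^^^^^^^^^^^^^^^^^^^^^^^^^^^^^^^^^^^^^^^^^^^^^^^^^^^^
cv2.error: OpenCV(4.12.0) /io/opencv/modules/calib3d/src/undistort.dispatch.cpp:347: error: (-215:Assertion failed) CV_IS_MAT(_src) && CV_IS_MAT(_dst) && (_src->rows == 1 || _src->cols == 1) && (_dst->rows == 1 || _dst->cols == 1) && _src->cols + _src->rows - 1 == _dst->rows + _dst->cols - 1 && (CV_MAT_TYPE(_src->type) == CV_32FC2 || CV_MAT_TYPE(_src->type) == CV_64FC2) && (CV_MAT_TYPE(_dst->type) == CV_32FC2 || CV_MAT_TYPE(_dst->type) == CV_64FC2) in function 'cvUndistortPointsInternal'
```

```bash
python3 - <<'E'
from h import *
import pickle
for n in ['scene','side']:
    s=pickle.load(open(n+'0.pkl','rb')); hsv=cv2.cvtColor(s['color'],cv2.COLOR_RGB2HSV); H,S,V=[hsv[:,:,i].astype(int) for i in range(3)]
    print(n,'depth frac',(s['range_z']>0).mean())
    P,uv=pts(s,s['range_z']>0); h=hsv[uv[:,1],uv[:,0]].astype(int); 
    R=(P[:,0]>.3)&(P[:,0]<.85)&(P[:,1]>-.2)&(P[:,1]<.4)&(P[:,2]>.012)&(P[:,2]<.3)
    col=dict(yellow=(h[:,0]>20)&(h[:,0]<34)&(h[:,1]>150),green=(h[:,0]>45)&(h[:,0]<85)&(h[:,1]>120),orange=(h[:,0]<14)&(h[:,1]>170),red=((h[:,0]>174)|(h[:,0]<2))&(h[:,1]>180),black=(h[:,2]<40)&(P[:,2]>.1))
    for k,m in col.items():
        Q=P[R&m]
        if len(Q)>5: print(k,len(Q),np.percentile(Q,[2,50,98],axis=0).round(3).tolist())
E
```

```text
scene depth frac 0.9961607142857143
green 153 [[0.576, 0.269, 0.043], [0.594, 0.285, 0.053], [0.606, 0.306, 0.056]]
orange 3005 [[0.455, -0.085, 0.035], [0.555, 0.012, 0.144], [0.728, 0.037, 0.21]]
red 56 [[0.545, -0.099, 0.032], [0.555, -0.091, 0.039], [0.558, -0.08, 0.045]]
black 88 [[0.703, 0.013, 0.137], [0.718, 0.018, 0.143], [0.724, 0.036, 0.148]]
side depth frac 0.9959608843537415
yellow 801 [[0.359, 0.058, 0.014], [0.389, 0.096, 0.031], [0.412, 0.173, 0.033]]
orange 5342 [[0.457, -0.088, 0.045], [0.535, 0.015, 0.152], [0.615, 0.033, 0.21]]
red 129 [[0.536, -0.098, 0.038], [0.546, -0.09, 0.045], [0.556, -0.077, 0.048]]
```

{"api": "servo_tool", "payload": {"motion": [[0,0,0.03,0,0,0],[0,0,0.06,0,0,0],[0,0,0.09,0,0,0],[0.01,-0.02,0.12,0,0,-5],[0.02,-0.04,0.15,0,0,-10],[0.03,-0.065,0.17,0,0,-15],[0.045,-0.095,0.17,0,0,-20],[0.06,-0.125,0.17,0,0,-25],[0.075,-0.155,0.17,0,0,-30]], "claw": 0}}

```text
time: 1.0
ee_pos: [0.2704, 0.4636, 0.4009]
tool_rot: [-1.269, -2.874, 0.001]
contact_force: [-0.1, -0.0, 0.2]
opening: 0.0003
```

The jar is at about (0.594, 0.285), the vial at (0.548, -0.09), the bottle at (0.71, 0.03) and the rack at (0.385, 0.115). The guard angle is about 1.43, the cover about 1.9, and the case yaw about -9.3°. Next I'll fly over to the guard's right side.

{"api": "servo_tool", "payload": {"motion": [[0.015,-0.026,0,0,0,-3],[0.03,-0.052,0,0,0,-6],[0.045,-0.08,0,0,0,-9],[0.06,-0.11,0,0,0,-12],[0.075,-0.14,0,0,0,-15],[0.09,-0.17,0,0,0,-18],[0.105,-0.2,0,0,0,-21],[0.12,-0.23,0,0,0,-24],[0.135,-0.26,0,0,0,-27],[0.15,-0.29,0,0,0,-30]]}}

```text
time: 2.0
ee_pos: [0.4208, 0.1721, 0.4013]
tool_rot: [-1.971, -2.446, -0.001]
contact_force: [0.8, -0.4, -0.5]
opening: -0.0001
```

{"api": "servo_tool", "payload": {"motion": [[0.012,-0.024,0,0,0,-2.2],[0.024,-0.048,0,0,0,-4.4],[0.036,-0.072,0,0,0,-6.6],[0.048,-0.096,0,0,0,-8.8],[0.06,-0.12,0,0,0,-11],[0.072,-0.144,0,0,0,-13.2],[0.084,-0.17,0,0,0,-15.4],[0.096,-0.195,0,0,0,-17.6],[0.108,-0.22,0,0,0,-19.8],[0.116,-0.235,0,0,0,-22]]}}

```text
time: 3.0
ee_pos: [0.5359, -0.0641, 0.4015]
tool_rot: [2.404, 2.021, -0.0]
contact_force: [-0.5, 0.8, 0.4]
opening: -0.0
```

{"api": "servo_tool", "payload": {"motion": [[-0.002,0,-0.03,0,0,0],[-0.004,0,-0.06,0,0,0],[-0.006,0,-0.09,0,0,0],[-0.008,0,-0.12,0,0,0],[-0.01,0,-0.15,0,0,0],[-0.01,0,-0.18,0,0,0],[-0.01,0,-0.205,0,0,0],[-0.01,0,-0.222,0,0,0],[-0.008,0.02,-0.222,0,0,0],[-0.005,0.04,-0.222,0,0,0]]}}

```text
time: 4.0
ee_pos: [0.53, -0.0208, 0.1783]
tool_rot: [-2.4, -2.025, 0.003]
contact_force: [-0.1, -0.2, 0.5]
opening: 0.0003
```

```bash
python3 - <<'E'
from h import *
snap('side','side1.png');snap('scene','scene1.png')
E
```

```text
(no output)
```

View pics/side1.png

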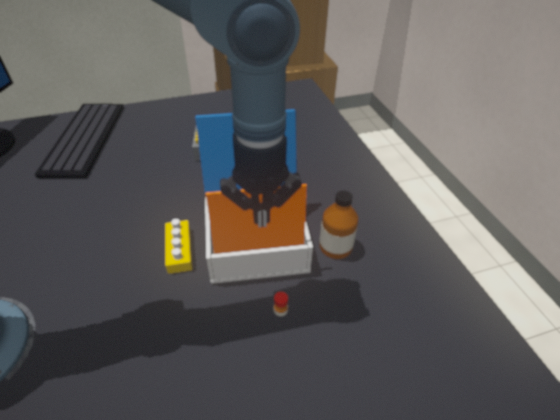

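View pics/scene1.png

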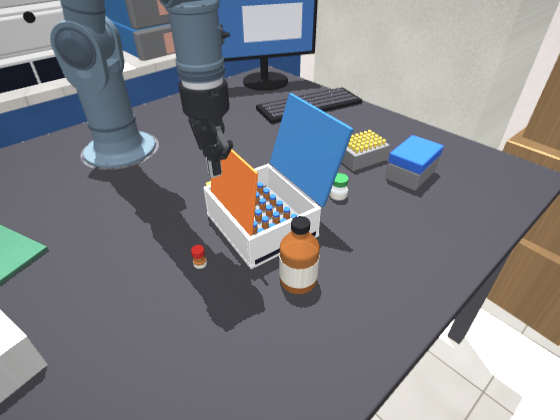

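The side view shows the shut fingers just in front of the guard (262,215), with the body above its edge and everything around it clear. I'll start folding.

{"api": "servo_tool", "payload": {"motion": [[0.002,0.014,0,0,0,0],[0.004,0.028,0,0,0,0],[0.006,0.04,-0.001,0,0,0],[0.008,0.051,-0.004,0,0,0],[0.01,0.061,-0.008,0,0,0],[0.011,0.07,-0.013,0,0,0],[0.013,0.078,-0.02,0,0,0],[0.014,0.086,-0.026,0,0,0]]}}

```text
time: 4.9
ee_pos: [0.5457, 0.0668, 0.1528]
tool_rot: [2.396, 2.03, 0.001]
contact_force: [1.0, -0.5, 0.7]
opening: -0.0003
```

```bash
python3 - <<'E'
from h import *
snap('scene','scene2.png');print(observe()['contact_force'],observe()['ee_pos'])
E
```

```text
[ 1.0185049   0.27891433 -0.68204882] [0.54490347 0.06856297 0.15167694]
```

View pics/scene2.png

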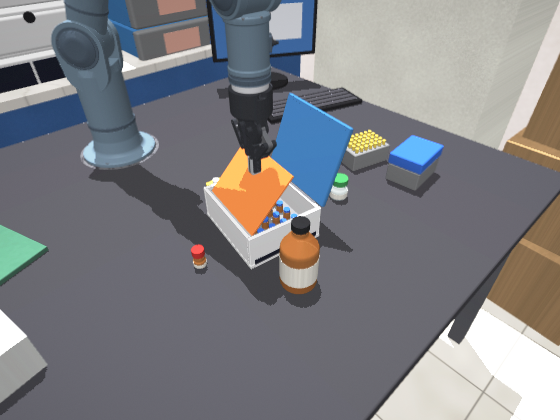

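The guard has folded to about 45° and is following the finger (contact near 253,165). Continuing.

{"api": "servo_tool", "payload": {"motion": [[0.001,0.007,-0.008,0,0,0],[0.002,0.014,-0.016,0,0,0],[0.003,0.02,-0.025,0,0,0],[0.004,0.025,-0.034,0,0,0],[0.0045,0.028,-0.044,0,0,0],[0.005,0.031,-0.054,0,0,0],[0.005,0.032,-0.062,0,0,0],[0.005,0.033,-0.068,0,0,0],[0.005,0.033,-0.073,0,0,0],[0.005,0.033,-0.076,0,0,0]]}}

```text
time: 5.95
ee_pos: [0.5497, 0.099, 0.0773]
tool_rot: [-2.396, -2.03, 0.001]
contact_force: [-6.7, -0.7, 19.8]
opening: -0.0001
```

{"api": "servo_tool", "payload": {"motion": [[0,0,-0.002,0,0,0],[0,0,-0.002,0,0,0]]}}

```text
time: 6.15
ee_pos: [0.5497, 0.099, 0.0774]
tool_rot: [-2.395, -2.028, 0.001]
contact_force: [-6.8, -0.5, 15.5]
opening: -0.0
```

```bash
python3 - <<'E'
from h import *
snap('scene','scene3.png');o=observe();print(o['contact_force'],o['ee_pos'])
E
```

```text
[-5.87023517 -0.12775215 14.56499321] [0.54972686 0.09898168 0.07741892]
```

View pics/scene3.png

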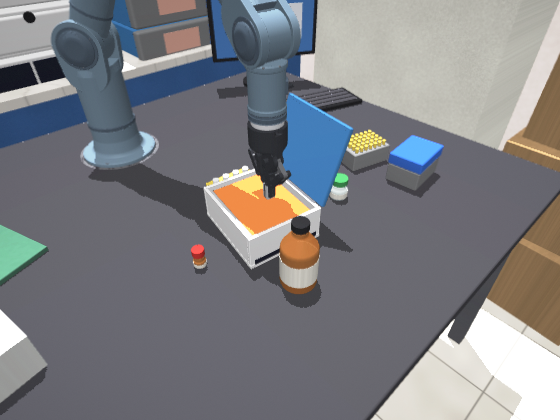

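The tip rests at z=0.077 with about 15 N, so the guard is flat on its stop. I'll lift off straight up and check.

{"api": "servo_tool", "payload": {"motion": [[0,0,0.02,0,0,0],[0,-0.003,0.05,0,0,0],[0,-0.006,0.08,0,0,0],[0,-0.006,0.115,0,0,0],[0,-0.006,0.15,0,0,0],[0,-0.006,0.185,0,0,0],[0,-0.006,0.22,0,0,0],[0,-0.006,0.255,0,0,0],[0,-0.006,0.29,0,0,0],[0,-0.006,0.315,0,0,0]]}}

```text
time: 7.2
ee_pos: [0.5506, 0.0923, 0.3929]
tool_rot: [2.398, 2.029, 0.005]
contact_force: [0.9, -0.7, -0.1]
opening: 0.0004
```

{"api": "servo_tool", "payload": {"motion": [[0.004,0.02,0,0,0,0],[0.008,0.04,0,0,0,0],[0.012,0.065,0,0,0,0],[0.016,0.09,0,0,0,0],[0.02,0.115,0,0,0,0],[0.024,0.14,0,0,0,0],[0.028,0.16,0,0,0,0],[0.03,0.175,0,0,0,0],[0.03,0.185,0,0,0,0],[0.03,0.19,0,0,0,0]]}}

```text
time: 8.2
ee_pos: [0.5799, 0.2841, 0.3899]
tool_rot: [2.396, 2.031, -0.001]
contact_force: [-0.5, -0.1, 0.2]
opening: -0.0
```

```bash
cat > chk.py <<'E'
from h import *
import sys
o=observe();print(o['ee_pos'],o['contact_force'])
for n in ['scene','side']:
    s=snap(n,n+sys.argv[1]+'.png'); P,uv=pts(s,s['range_z']>0); h=cv2.cvtColor(s['color'],cv2.COLOR_RGB2HSV)[uv[:,1],uv[:,0]].astype(int)
    R=(P[:,0]>.42)&(P[:,0]<.7)&(P[:,1]>-.05)&(P[:,1]<.26)&(P[:,2]>.05)&(P[:,2]<.3)
    for k,m in dict(orange=(h[:,0]<20)&(h[:,1]>170)&(P[:,0]<.65),blue=(h[:,0]>98)&(h[:,0]<115)&(h[:,1]>130)&(h[:,2]>70)&(P[:,2]>.075)).items():
        Q=P[R&m]
        if len(Q)<50: continue
        for _ in range(5):
            c=np.median(Q,0) ; c=Q.mean(0); nn=np.linalg.svd(Q-c,full_matrices=False)[2][2]; Q=P[R&m&(abs((P-c)@nn)<.006)]
        print(n,k,len(Q),'n',nn.round(3),'c',c.round(3),np.percentile(Q,[2,98],axis=0).round(3).tolist())
E
python3 chk.py 4
```

```text
[0.57992703 0.28405574 0.38993321] [-0.46732026 -0.14798733  0.22105479]
scene orange 1685 n [0.    0.002 1.   ] c [0.538 0.093 0.077] [[0.459, 0.036, 0.075], [0.628, 0.136, 0.079]]
scene blue 5410 n [ 0.152  0.935 -0.321] c [0.574 0.188 0.171] [[0.471, 0.153, 0.091], [0.661, 0.223, 0.244]]
side orange 3852 n [-0.001 -0.     1.   ] c [0.544 0.073 0.079] [[0.464, 0.009, 0.077], [0.627, 0.142, 0.081]]
side blue 7355 n [-0.156 -0.934  0.32 ] c [0.563 0.192 0.174] [[0.471, 0.157, 0.095], [0.658, 0.225, 0.245]]
```

View pics/scene4.png

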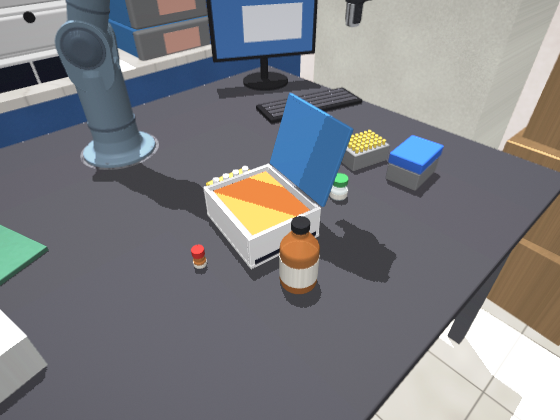

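View pics/side4.png

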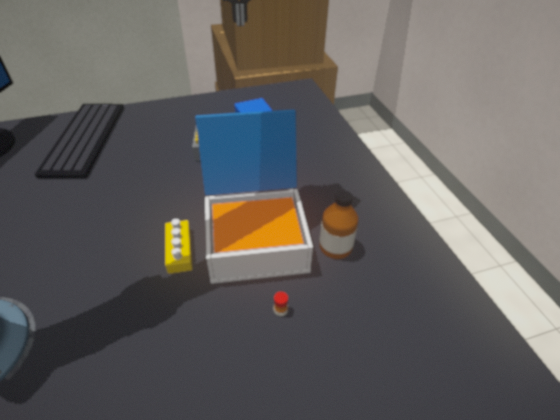

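The guard is flat (normal vertical, top face z≈0.078) and the case and cover haven't moved. Next I'll come down behind the cover, outside its edge and above the jar.

{"api": "servo_tool", "payload": {"motion": [[0,0,-0.03,0,0,0],[0,0,-0.06,0,0,0],[0,0,-0.09,0,0,0],[0,0,-0.12,0,0,0],[0,0,-0.145,0,0,0],[0,0,-0.165,0,0,0],[0,0,-0.175,0,0,0],[-0.002,-0.013,-0.175,0,0,0],[-0.004,-0.026,-0.175,0,0,0],[-0.006,-0.036,-0.175,0,0,0]]}}

```text
time: 9.3
ee_pos: [0.5753, 0.2443, 0.2171]
tool_rot: [2.399, 2.026, 0.004]
contact_force: [0.4, 0.3, 0.1]
opening: -0.0004
```

```bash
python3 chk.py 5
```

```text
[0.57526415 0.24425612 0.21712659] [0.39584367 0.34018598 0.07040427]
scene orange 1468 n [ 0.001 -0.003 -1.   ] c [0.535 0.1   0.077] [[0.46, 0.048, 0.075], [0.626, 0.139, 0.079]]
scene blue 5410 n [-0.152 -0.935  0.321] c [0.574 0.188 0.171] [[0.47, 0.154, 0.091], [0.661, 0.223, 0.244]]
side orange 3848 n [-0.001 -0.001  1.   ] c [0.544 0.073 0.079] [[0.464, 0.009, 0.077], [0.627, 0.142, 0.081]]
side blue 7284 n [-0.156 -0.934  0.321] c [0.563 0.192 0.174] [[0.471, 0.158, 0.096], [0.658, 0.225, 0.246]]
```

View pics/scene5.png

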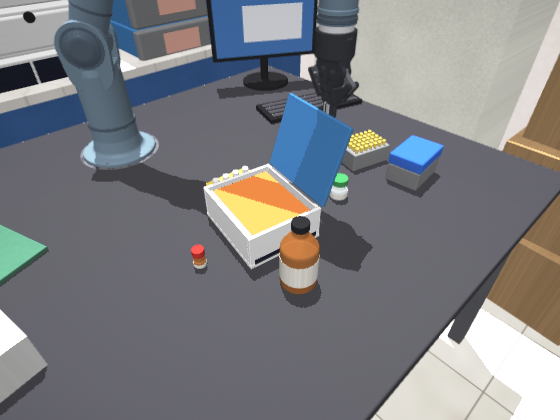

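The tool is right behind the cover's top edge (335,100) and not touching it. I'll push the cover past upright.

{"api": "servo_tool", "payload": {"motion": [[-0.001,-0.01,0,0,0,0],[-0.003,-0.02,0,0,0,0],[-0.004,-0.03,0,0,0,0],[-0.006,-0.04,0,0,0,0],[-0.008,-0.05,0,0,0,0],[-0.009,-0.06,0,0,0,0],[-0.011,-0.07,0,0,0,0],[-0.012,-0.078,0,0,0,0],[-0.014,-0.086,0,0,0,0]]}}

```text
time: 10.3
ee_pos: [0.5604, 0.1598, 0.2153]
tool_rot: [2.397, 2.029, 0.001]
contact_force: [2.2, 1.4, 0.6]
opening: -0.0002
```

```bash
python3 chk.py 6
```

```text
[0.56038695 0.15982572 0.21525845] [2.20568166 1.40203449 0.6104153 ]
scene orange 2261 n [ 0.001 -0.001 -1.   ] c [0.554 0.071 0.077] [[0.461, 0.017, 0.075], [0.627, 0.142, 0.078]]
scene blue 3615 n [-0.156 -0.974 -0.166] c [0.571 0.143 0.181] [[0.466, 0.121, 0.093], [0.654, 0.168, 0.253]]
side orange 3852 n [-0.001 -0.     1.   ] c [0.544 0.072 0.079] [[0.463, 0.009, 0.077], [0.626, 0.141, 0.081]]
side blue 4242 n [-0.161 -0.97  -0.182] c [0.559 0.14  0.205] [[0.464, 0.119, 0.137], [0.649, 0.16, 0.255]]
```

View pics/scene6.png

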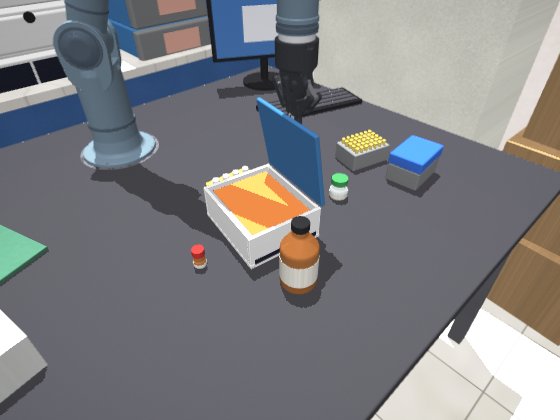

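The cover is at 1.40 rad as planned. I'll follow the arc down.

{"api": "servo_tool", "payload": {"motion": [[-0.002,-0.012,-0.002,0,0,0],[-0.004,-0.025,-0.005,0,0,0],[-0.006,-0.037,-0.01,0,0,0],[-0.008,-0.048,-0.015,0,0,0],[-0.01,-0.059,-0.022,0,0,0],[-0.012,-0.07,-0.03,0,0,0],[-0.013,-0.079,-0.039,0,0,0],[-0.0145,-0.088,-0.048,0,0,0]]}}

```text
time: 11.2
ee_pos: [0.5451, 0.0718, 0.1663]
tool_rot: [-2.398, -2.03, 0.001]
contact_force: [0.1, 1.0, 0.4]
opening: 0.0003
```

```bash
python3 chk.py 7
```

```text
[0.54509453 0.07184805 0.1662533 ] [0.05053073 0.99148328 0.40661542]
scene orange 2437 n [ 0.    -0.001 -1.   ] c [0.558 0.061 0.077] [[0.469, 0.006, 0.075], [0.626, 0.124, 0.079]]
scene blue 1614 n [0.097 0.552 0.828] c [0.572 0.07  0.157] [[0.45, 0.014, 0.097], [0.651, 0.164, 0.189]]
side orange 3477 n [-0.001 -0.001  1.   ] c [0.543 0.066 0.079] [[0.462, 0.009, 0.077], [0.625, 0.127, 0.081]]
side blue 1454 n [0.088 0.517 0.851] c [0.542 0.066 0.163] [[0.449, 0.012, 0.11], [0.639, 0.152, 0.188]]
```

View pics/scene7.png

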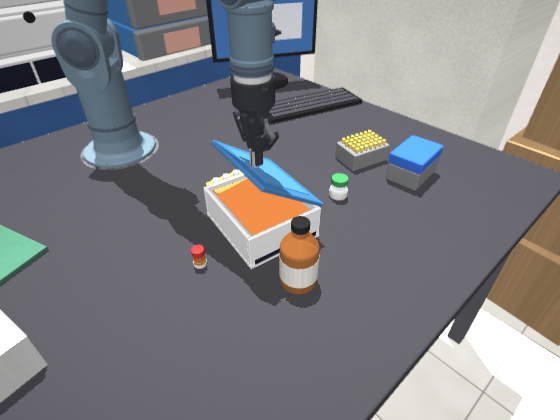

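Now at about 0.57 rad. Last stretch down, ending with a gentle press.

{"api": "servo_tool", "payload": {"motion": [[-0.001,-0.008,-0.011,0,0,0],[-0.002,-0.015,-0.022,0,0,0],[-0.003,-0.02,-0.034,0,0,0],[-0.004,-0.024,-0.046,0,0,0],[-0.004,-0.026,-0.055,0,0,0],[-0.004,-0.027,-0.062,0,0,0],[-0.004,-0.028,-0.067,0,0,0],[-0.004,-0.028,-0.071,0,0,0],[-0.004,-0.028,-0.074,0,0,0],[-0.004,-0.028,-0.074,0,0,0]]}}

```text
time: 12.3
ee_pos: [0.5412, 0.0446, 0.096]
tool_rot: [-2.395, -2.028, 0.002]
contact_force: [-7.8, -1.4, 19.7]
opening: -0.0002
```

```bash
python3 chk.py 8
```

```text
[0.54115468 0.04460309 0.09595264] [-7.80824821 -1.44167035 19.66774174]
scene blue 1974 n [ 0.004 -0.001  1.   ] c [0.567 0.025 0.095] [[0.447, -0.017, 0.092], [0.649, 0.129, 0.098]]
side blue 4385 n [-0.002 -0.007  1.   ] c [0.535 0.051 0.098] [[0.445, -0.014, 0.094], [0.642, 0.157, 0.1]]
```

View pics/scene8.png

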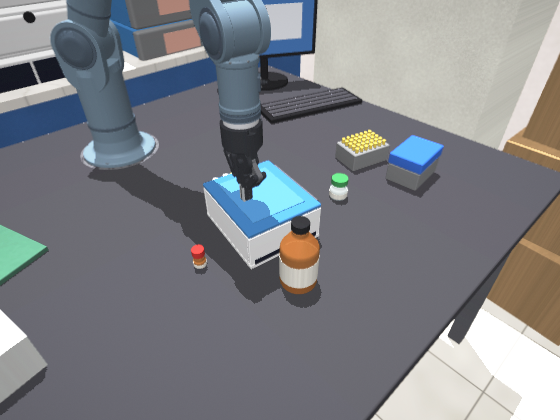

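The cover is flat on the rim. Now to retreat straight up and check.

{"api": "servo_tool", "payload": {"motion": [[0,0,0.015,0,0,0],[0,0,0.04,0,0,0],[0,0,0.07,0,0,0],[0,0,0.1,0,0,0],[0,0,0.13,0,0,0],[0,0,0.16,0,0,0],[0,0,0.19,0,0,0],[0,0,0.21,0,0,0],[0,0,0.22,0,0,0],[0,0,0.22,0,0,0]]}}

```text
time: 13.4
ee_pos: [0.5426, 0.0453, 0.3148]
tool_rot: [2.396, 2.03, 0.006]
contact_force: [-0.8, 0.6, -0.2]
opening: 0.0004
```

```bash
python3 chk.py 9
```

```text
[0.54257039 0.0453228  0.31481683] [-0.8095623   0.57158558 -0.22553316]
scene blue 920 n [-0.004 -0.004 -1.   ] c [0.597 0.023 0.095] [[0.455, -0.019, 0.091], [0.652, 0.145, 0.098]]
side blue 6138 n [-0.002 -0.006  1.   ] c [0.542 0.068 0.098] [[0.446, -0.012, 0.095], [0.64, 0.159, 0.1]]
```

View pics/scene9.png

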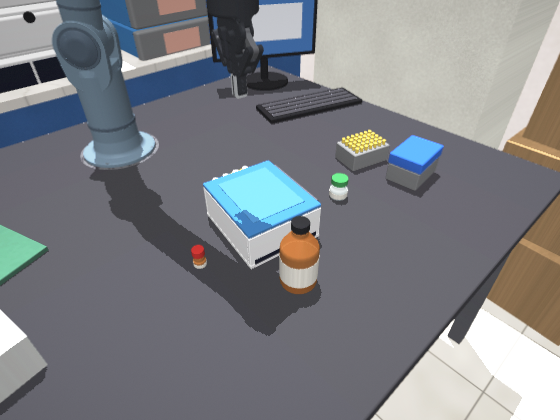

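View pics/side9.png

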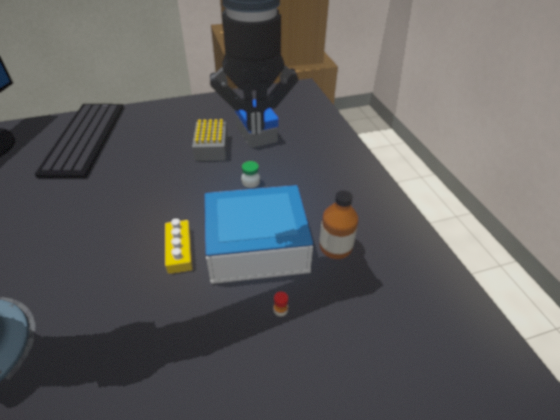

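```bash
python3 -c "
from h import *
print(manip.job_done())"
```

```text
the job is handed in; nothing more can be done
None
```

The vial case is closed. I folded the orange guard flat first, then swung the blue cover shut over it, using only the shut fingertips.

- **Time and force:** It was handed in at about 13.5 s of the 61 s limit. The strongest contact in the readings I took was about 21 N at the wrist.
- **Guard:** Before I touched the cover, its top face was level at z≈0.078, its hard stop. The cover was still about 1.9 rad open then.
- **Cover:** It is level within about 0.006 rad, with its top at z≈0.095–0.098. It stayed there after I withdrew the tool, which now hangs clear at z≈0.31.
- **Case and loose objects:** The guard measurements suggest the case moved no more than about 1 mm. The bottle, jar, vial and rack look unmoved in the pictures; I did not re-measure their positions.

No checks failed. The two cameras differ by about 3 mm on the cover's height, roughly the 2 mm accuracy of each camera's calibration.

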